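Set the recipe stand to 70 degrees and put the tablet on it

TASK

Get the recipe stand ready for cooking: raise its folded-down backrest until it stands at 70 degrees to the worktop, let go and see that it stays there by itself. Then take the tablet, and nothing else, out of the wire rack and gently stand it upright (as it stood in the rack) on the stand, centred behind the front lip, leaning back against the backrest with its screen towards the lip. The backrest must still be at 70 degrees when you leave it.

Things in the scene. Friction and masses are not known exactly. Their poses are not given: they have to be found in the camera images.
- stand: Wooden recipe stand, fixed. Origin on the worktop; x from its front (lip) to its back, y left. Base plate x -76 to 114 mm, y -75 to 75, top at z 12. Front lip x -76 to -70, up to z 22. Hinge axis of the backrest along y at x -30, z 24. The tablet's lower edge goes on the base between lip and backrest (x -70 to -39 with the backrest at 70 degrees).
- backrest (a joint): Angle of the backrest above the worktop, rad: 0 flat towards the stand's back, 1.222 = 70 degrees, limit 2.2. Friction hinge, 0.9 N m: stays where it is left, also under the tablet; about 8 N at the crossbar moves it. Panel 8 mm thick, 130 wide, its end 120 from the axis, which lies in its mid-plane. Steel crossbar at the end, 12 mm thick, 210 long, sticks out 40 mm on either side.
- grip_left (a point): Point on the crossbar's axis at the stand's left (+y) end, 92 mm from the middle, beside the panel (free to be pinched there); 112 mm from the hinge axis along the panel, 3 mm behind its mid-plane. Turns with the backrest: x along the panel away from the hinge, y along the bar, z out of the panel's front.
- grip_right (a point): The same on the right (-y) end.
- rack: Rack, fixed: wooden foot 180 (x) x 150 (y) mm, 8 mm thick; slots at x -60, 0, 60 mm, each 14 mm wide between two steel wire hoops along y, 60 mm high. Origin under the foot's centre. In each slot a slab stands upright, broad side to -x, leaning up to 5 degrees. Which slab is in which slot varies.
- tablet_center (a point): Centre of the tablet: aluminium slab with rounded edges and a black screen, 10 mm thick (its x), 125 mm wide (y), 190 mm high (z), 0.2 to 0.4 kg, loose in the rack. z points from its lower to its upper edge, -x out of the screen. Upper edge 95 mm above, lower edge 95 mm below this point.
- tablet: The tablet; origin at the middle of its lower edge, axes as for its centre.
- chopping_board: Chopping board in the rack, to stay there: wood, 12 x 140 x 200 mm, with a slot-shaped hole near its top. Origin: middle of its lower edge.
- cheese_board: Small marble cheese board in the rack, to stay there: 10 x 105 x 140 mm. Origin: middle of its lower edge.

How it is judged:
By the outcome, as a careful person would: the job done as asked, in the order asked, and still so for the second after the job is handed in, with the robot touching nothing.
It also fails if it takes over 61 s, if anything falls off the work surface, if the arm or the gripper's body presses on something with over 40 N, if the wrist force passes 120 N, or if a joint passes its speed limit or range.

ROBOT

A 7-joint arm with a two-finger parallel gripper is mounted at the origin on the work surface; the furniture and walls round the work are solid. World frame = base frame: x ahead of the robot, y to its left, z up, the work surface at z = 0. Lengths are in mm, angles in rad, forces in N, time in s.
With the tool pointing down it reaches from about 425 to 875 mm from the base axis. Payload 9.9 kg.
Tool frame: the origin (TCP) lies between the finger pads; the fingertips stand ahead of it and the grasp point (between the pads) lies 8 mm behind it (robot.tip_extent is the z of the fingertips in the tool frame, in mm); z points along the fingers, y is the line along which they close (so a half turn about z gives the same grasp; the last joint's range is limited). The gripper opens to 85 mm and grips with 20 to 120 N. Pads are 22 mm wide; open, the fingers measure 114 mm over their backs; the gripper's body (76 mm by 85 mm) begins 54 mm behind the grasp point. The pads swing forward as they close: fully open they stand 13 mm farther back than shut.
Start: joints at [-0.084, 0.576, 0.025, 1.437, -0.015, 1.129, -0.057], TCP at [675.003, 0.006, 242.289] pointing down, gripper open.
Joint ranges: [-2.76, 2.76], [-0.34, 2.15], [-1.52, 1.57], [0.19, 2.46], [-1.09, 4.23], [0.17, 1.99], [-2.82, 2.82]. Speed limits (rad/s): [2.22, 2.22, 3.01, 3.01, 3.14, 3.14, 3.14].

INTERFACE

Orientations are given as a unit quaternion [x, y, z, w].
In Python, from workcell import readout, vision, job, robot gives the robot as it stands. The module is installed in compiled form; this text tells all that it offers.
- The arm moves only by the tool servo_tool, never from a script. Its argument "commands" is a list that holds one entry, the list of rows, each a list of 5 numbers: the shift along the tool's x, y, z in cm, then the turn about the tool's z in rad, then the finger opening in cm, from 0 to 8.54. In form: [[[dx, dy, dz, spin, claw], ...]]. A call has 1 to 5 rows; each row is the pose to reach, as a shift and turn from the pose commanded when the call began, along the tool's axes at that moment; what a row does not reach only later rows make up. A row lasts 1/12 s, in which the tool goes at most 41.7 mm and 7.16 degrees, less where a joint would pass 70% of its speed; a pose out of reach is approached as far as the arm can. A call with a gripper value outside its range is refused whole. The fingers move at their own pace and stop on an object; "grip_force" is the grip in N (left out, the last holds). Time passes only in rows, so rows that repeat a pose let the fingers close. It gives the time, the measured TCP pose, the force, the opening and the grip force at its end, in the units of the state.
- readout.get_state(): the state, without advancing time (a new reading comes with each control period).
- vision.grab_frame(name): name is "scene" or "side" or "wrist"; returns the picture (400x640x3 uint8, red, green, blue); there is no depth.
- vision.camera_model(name): a dict with "fx", "fy", "cx", "cy" (pixels), "camera_from_world" (4x4, takes a point from world to camera coordinates). Camera axes: x right, y up, looking along -z (the intrinsics and any distortion apply to the point x, -y, -z); pixel columns grow to the right and rows downward; lengths in mm; the calibration is good to about 2 mm. A picture is of the moment at which its call begins: read the wrist's pose just before it. camera_model takes no time and is no camera call; for the wrist camera it gives the pose at the moment of the call.
- job.finish_job(): hands the job in; it is judged then, once.
The state is a dict: "clock": time; "q": joint angles; "joint_velocities": joint speeds; "joint_efforts": joint torques, N m; "tcp_pos": TCP position; "orientation": TCP orientation; "force": force on the tool from outside, world axes, zero at the start; "ft_torque": the same for the moment, N m; "width": finger opening in mm; "grasp_force": force on a finger pad.
Only numpy, scipy, OpenCV 4.12 (cv2) and the standard library are available. Lean on these libraries where they do the work, as an engineer would, in place of code of your own. Each camera call takes 0.05 s, during which the arm holds its last target. There are 200 camera calls.

## Working session

There is one attempt and no reset: what is moved stays moved. The work goes in short steps, Python scripts to look and compute and a tool call to move; the robot and the scene stay as the last step left them, time stands still between calls to the robot, and variables do not carry over. Pictures are saved under pics/ and viewed, at most 10 in all, crops included, and the job is handed in when it is done.

Besides the shell and the picture viewer there is one more tool, called after "Emit:" in YAML: its name, and indented under it one key for each argument. servo_tool: Moves the arm, as the interface text tells. Its arguments: {"type":"object","properties":{"commands":{"type":"array"},"grip_force":{"type":"number"}},"required":["commands"]}

```bash
mkdir -p pics; python3 - <<'E'
from workcell import readout, vision, robot
import cv2
s=readout.get_state()
print(s['clock'],s['tcp_pos'],s['orientation'],s['width'],robot.tip_extent)
for n in("scene","side"):
    cv2.imwrite(f'pics/{n}0.png',vision.grab_frame(n)[:,:,::-1]); m=vision.camera_model(n); print(n,m)
E
```

```text
0.0 [6.74559197e+02 1.97282476e-03 2.41464261e+02] [ 7.07098625e-01  7.07114453e-01 -6.25961285e-04 -5.40587594e-04] 85.33208337541957 11.0
scene {'fx': 410.2275574961208, 'fy': 410.2275574961208, 'cx': 316.9546394153812, 'cy': 203.64891458480668, 'camera_from_world': array([[-1.06359727e-02,  9.99862568e-01, -1.27169268e-02,
        -3.87569589e+01],
       [-7.29872582e-01,  9.30292661e-04,  6.83582584e-01,
         3.05774153e+02],
       [ 6.83500468e-01,  1.65523019e-02,  7.29762380e-01,
        -1.23316896e+03],
       [ 0.00000000e+00,  0.00000000e+00,  0.00000000e+00,
         1.00000000e+00]])}
side {'fx': 420.3912879023787, 'fy': 420.3912879023787, 'cx': 325.5763885602578, 'cy': 194.07183464166397, 'camera_from_world': array([[ 8.20745056e-01, -5.71289570e-01, -2.40424139e-03,
        -3.81410208e+02],
       [ 2.32442428e-01,  3.30088948e-01,  9.14883492e-01,
        -2.17314618e+02],
       [-5.21869783e-01, -7.51444951e-01,  4.03710807e-01,
        -5.97462254e+02],
       [ 0.00000000e+00,  0.00000000e+00,  0.00000000e+00,
         1.00000000e+00]])}
```

View pics/scene0.png

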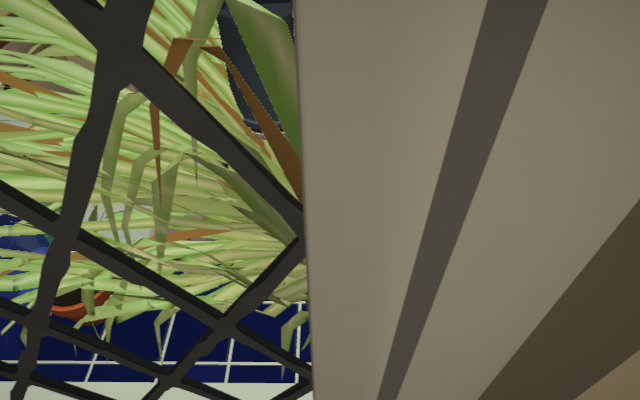

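View pics/side0.png

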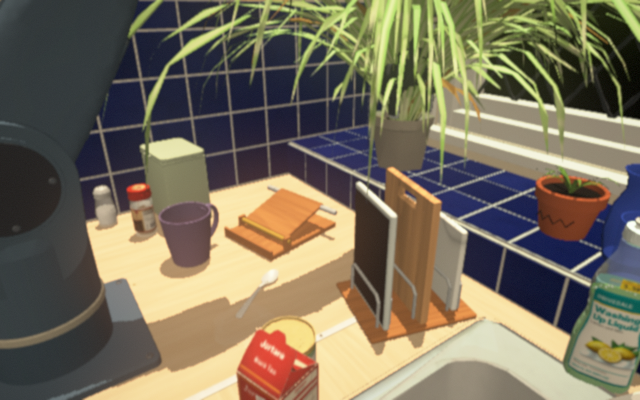

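```bash
cat > h.py <<'E'
import numpy as np, cv2
from workcell import readout, vision, robot
from scipy.spatial.transform import Rotation as R
def px(m,P):
    P=np.atleast_2d(P); T=m['camera_from_world']; c=P@T[:3,:3].T+T[:3,3]
    return np.c_[m['cx']+m['fx']*c[:,0]/-c[:,2], m['cy']-m['fy']*c[:,1]/-c[:,2]]
def ray(m,uv):
    T=m['camera_from_world']; d=np.array([(uv[0]-m['cx'])/m['fx'],-(uv[1]-m['cy'])/m['fy'],-1])
    return -T[:3,:3].T@T[:3,3], T[:3,:3].T@d
def atz(m,uv,z):
    o,d=ray(m,uv); return o+d*(z-o[2])/d[2]
E
python3 - <<'E'
from h import *
im=cv2.imread('pics/side0.png')
a=cv2.resize(im[170:270,210:350],None,fx=4.2,fy=4.2,interpolation=cv2.INTER_CUBIC)
b=cv2.resize(im[160:350,325:485],None,fx=3.1,fy=3.1,interpolation=cv2.INTER_CUBIC)
cv2.imwrite('pics/ca.png',a);cv2.imwrite('pics/cb.png',b)
m=vision.camera_model('side');print(ray(m,(0,0))[0])
for uv in((228,230),(335,225),(245,255),(290,176)):print(uv,atz(m,uv,12))
for uv in((337,290),(475,316),(374,338)):print(uv,atz(m,uv,8))
E
```

```text
[  51.75618326 -595.12251362  439.1025231 ]
(228, 230) [328.15737243 164.27410533  12.        ]
(335, 225) [526.09062099  52.55351787  12.        ]
(245, 255) [315.47955     52.97158908  12.        ]
(290, 176) [594.0575269  359.50203464  12.        ]
(337, 290) [ 397.4115774  -130.19765675    8.        ]
(475, 316) [ 531.93666689 -303.83411253    8.        ]
(374, 338) [ 374.43267633 -250.92742497    8.        ]
```

View pics/ca.png

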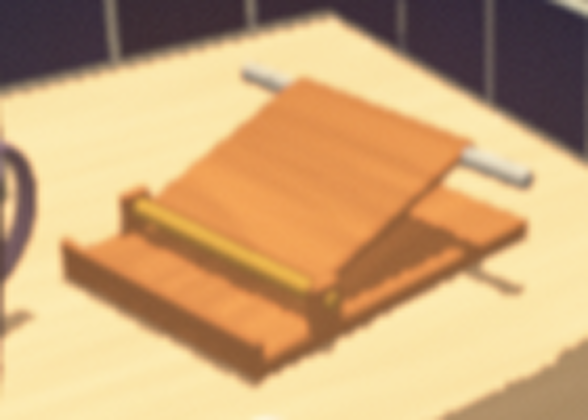

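View pics/cb.png

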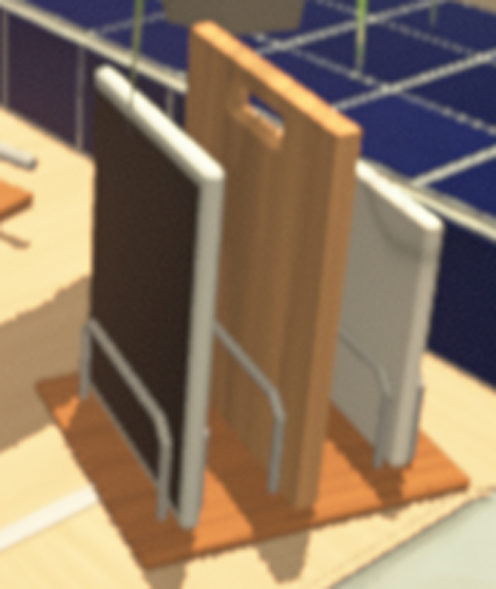

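```bash
cat > fit.py <<'E'
from h import *
from scipy.optimize import least_squares
def W(p,P):
    c,s=np.cos(p[2]),np.sin(p[2]); P=np.atleast_2d(P)
    return np.c_[p[0]+c*P[:,0]-s*P[:,1],p[1]+s*P[:,0]+c*P[:,1],P[:,2]]
def panel(a,r,y,n): # r along panel, n out of front
    return [-30+r*np.cos(a)-n*np.sin(a),y,24+r*np.sin(a)+n*np.cos(a)]
if __name__=='__main__':
    m=vision.camera_model('side')
    S=[([-76,75,22],62,240),([-76,-75,22],260,350),([-76,-75,0],255,383),([-76,75,0],65,278),([114,-75,12],527,225),([114,-75,0],525,240)]
    uv=np.array([[210+u/4.2,170+v/4.2] for _,u,v in S]+[[210+246/4.2,170+72/4.2],[210+530/4.2,170+181/4.2]])
    f=lambda p:(px(m,W(p,[s[0] for s in S]+[panel(p[3],112,105,-3),panel(p[3],112,-105,-3)]))-uv).ravel()
    r=least_squares(f,[500,150,0.3,.4]);print(r.x,r.fun.reshape(-1,2).round(1).tolist())
    K=[([-90,75,8],38,385),([-90,-75,8],150,553),([-90,-75,0],150,568),([90,-75,8],468,482)]
    uv2=np.array([[325+u/3.1,160+v/3.1] for _,u,v in K])
    g=lambda p:(px(m,W(p,[k[0] for k in K]))-uv2).ravel()
    r2=least_squares(g,[450,-200,0.3]);print(r2.x,r2.fun.reshape(-1,2).round(1).tolist())
    # tablet: pose in rack frame: x, y, lean, yaw
    c=np.array([[325+u/3.1,160+v/3.1] for u,v in[(97,72),(222,175),(190,525),(202,182),(180,518)]])
    def T(q):
        b=np.array([[-5,62.5,190],[5,-62.5,190],[5,-62.5,0],[-5,-62.5,190],[-5,-62.5,0]])
        l=R.from_euler('zy',[q[3],q[2]]).apply(b)+[q[0],q[1],8]
        return W(r2.x,l)
    r3=least_squares(lambda q:(px(m,T(q))-c).ravel(),[-60,0,0,0]);print(r3.x,r3.fun.reshape(-1,2).round(1).tolist())
    print('tablet top', W(r2.x,R.from_euler('zy',[r3.x[3],r3.x[2]]).apply([[0,0,190]])+[r3.x[0],r3.x[1],8]))
    p=r.x
    for s in(1,-1):print('grip',W(p,[panel(p[3],112,92*s,-3),panel(1.222,112,92*s,-3)]).round())
    mw=vision.camera_model('wrist');s=readout.get_state();print(s['tcp_pos'],-mw['camera_from_world'][:3,:3].T@mw['camera_from_world'][:3,3],mw['camera_from_world'][2,:3],mw['fx'])
E
python3 fit.py
```

```text
[4.09644765e+02 1.08784849e+02 2.30383212e-01 3.21543056e-01] [[-1.6, -0.1], [-1.1, -0.9], [0.7, 1.2], [-1.3, 0.0], [1.4, -1.6], [1.8, -0.4], [-0.0, -0.3], [0.3, 0.2]]
[ 4.77012277e+02 -2.05926533e+02 -2.79387760e-01] [[-1.1, -3.1], [-0.8, 1.9], [-1.0, 1.4], [3.0, -2.5]]
[-6.14300285e+01 -1.65138754e+00 -5.44213256e-03 -4.79943318e-02] [[-0.4, -3.1], [-0.1, -2.2], [2.3, 1.0], [-0.9, -3.5], [-0.8, 4.7]]
tablet top [[ 416.51492629 -190.28835638  197.99718641]]
grip [[464. 216.  57.]
 [399. 201. 128.]]
grip [[506.  37.  57.]
 [441.  22. 128.]]
[6.74620014e+02 4.04297799e-04 2.41520329e+02] [675.41837918  81.75941992 372.92911426] [0.00169654 0.31849216 0.94792398] 276.8611540681513
```

Emit:
servo_tool:
  commands:
    - [[1.5, -3.5, -2, 0, 8.5], [3, -7, -4, 0, 8.5], [4.5, -10.5, -6, 0, 8.5], [6, -14, -8, 0, 8.5], [6, -17, -9, 0, 8.5]]

```text
clock: 0.52
tcp_pos: [503.6, 62.8, 333.5]
orientation: [0.706, 0.708, 0.001, -0.0]
force: [0.5, 1.2, 0.5]
width: 85.2
grasp_force: 0.0
```

```bash
python3 - <<'E'
from h import *
s=readout.get_state();m=vision.camera_model('wrist')
cv2.imwrite('pics/w1.png',vision.grab_frame('wrist')[:,:,::-1])
m2=vision.camera_model('wrist')
np.save('w1.npy',m2['camera_from_world']);print(s['clock'],s['tcp_pos'],{k:m2[k] for k in m2 if k!='camera_from_world'},abs(m['camera_from_world']-m2['camera_from_world']).max())
np.savetxt('w1b.txt',m['camera_from_world'])
E
```

```text
0.5167 [503.58046114  62.79628152 333.46728773] {'fx': 276.8611540681513, 'fy': 276.8611540681513, 'cx': 317.0229004762721, 'cy': 194.6630152502646} 5.224113775511228
```

View pics/w1.png

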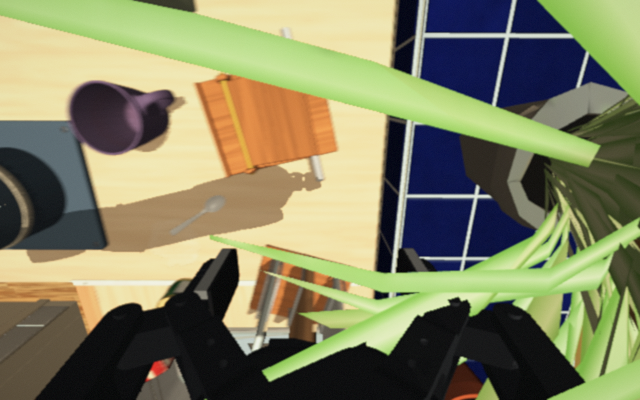

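```bash
python3 - <<'E'
from fit import *
m=vision.camera_model('wrist');m['camera_from_world']=np.loadtxt('w1b.txt')
for n,uv,z in[('lipL',(197,82),11),('lipR',(227,177),11),('hingeL',(226,78),24),('hingeR',(252,170),24),('barR',(318,180),57),('barL',(286,30),57),('rackL',(268,247),8),('baseBR',(337,150),12)]:print(n,atz(m,uv,z).round())
p=[409.6,108.8,.2304,.3215]
print(W(p,[[-76,75,11],[-76,-75,11],[-30,75,24],[-30,-75,24],panel(.3215,112,-105,-3),panel(.3215,112,105,-3),[114,-75,12]]).round(), W([477,-206,-.279],[[-90,75,8]]).round())
im=cv2.imread('pics/w1.png');a=np.hstack([cv2.resize(im[10:200,180:350],None,fx=2.3,fy=2.3,interpolation=2),cv2.resize(im[230:360,230:370],(470,437),interpolation=2)])
print(a.shape);cv2.imwrite('pics/c1.png',a[:,:800])
E
```

```text
lipL [322. 173.  11.]
lipR [352.  24.  11.]
hingeL [370. 178.  24.]
hingeR [398.  39.  24.]
barR [506.  32.  57.]
barL [464. 233.  57.]
rackL [ 414. -111.    8.]
baseBR [537.  70.  12.]
[[318. 164.  11.]
 [353.  18.  11.]
 [363. 175.  24.]
 [398.  29.  24.]
 [509.  24.  57.]
 [461. 229.  57.]
 [538.  62.  12.]] [[ 411. -109.    8.]]
(437, 861, 3)
```

View pics/c1.png

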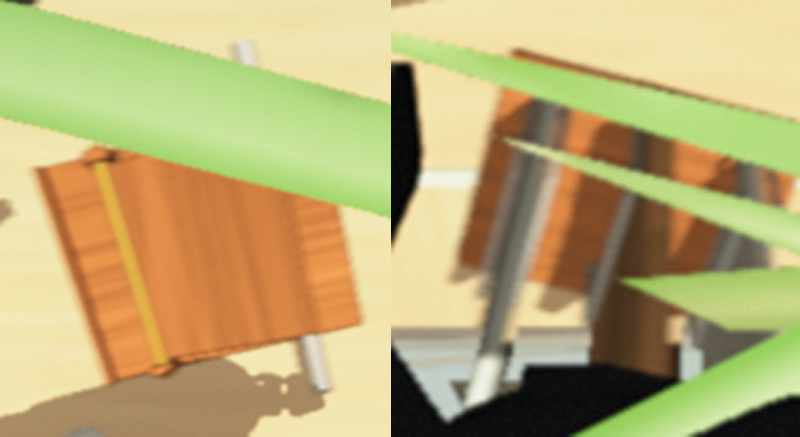

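Emit:
servo_tool:
  commands:
    - [[-0.4, 0, 4, -0.1, 8.5], [-0.8, 0, 8, -0.2, 8.5], [-1.2, 0, 12, -0.23, 8.5], [-1.6, 0, 15, -0.23, 8.5], [-2, 0, 17, -0.23, 8.5]]

```text
clock: 0.98
tcp_pos: [503.3, 39.5, 159.3]
orientation: [0.621, 0.784, -0.001, -0.001]
force: [0.7, 0.1, -0.4]
width: 84.9
grasp_force: 0.0
```

```bash
cat > look.py <<'E'
import sys,pickle
from h import *
vision.grab_frame('side');vision.grab_frame('side')
n=sys.argv[1];cam=sys.argv[2]
s=readout.get_state();m=vision.camera_model(cam);im=vision.grab_frame(cam)[:,:,::-1]
if len(sys.argv)>3:
    a,b,c,d=map(int,sys.argv[3].split(','));im2=im[b:d,a:c];f=min(800/(c-a),600/(d-b));im2=cv2.resize(im2,None,fx=f,fy=f,interpolation=2);print('scale',f)
else: im2=im
cv2.imwrite(f'pics/{n}.png',im2);cv2.imwrite(f'{n}_full.png',im);pickle.dump(m,open(n+'.pkl','wb'))
print(s['clock'],s['tcp_pos'].round(1),R.from_quat(s['orientation']).as_matrix()[:,1].round(3),np.round(s['force'],1),s['width'])
E
python3 look.py w2 wrist
```

```text
1.0833 [502.8  39.  159.3] [ 0.974  0.227 -0.007] [-1.2 -0.2  0.5] 84.80456790027368
```

View pics/w2.png

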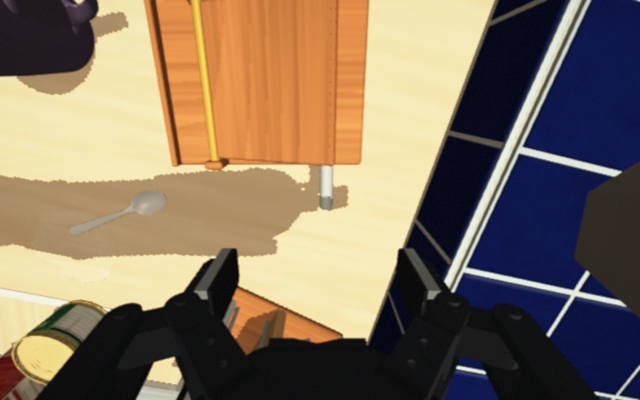

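```bash
python3 - <<'E'
from fit import *
import pickle
m=pickle.load(open('w2.pkl','rb'))
K=[([-76,-75,22],174,165),([114,-75,12],361,163),([-76,-75,22],174,165)]
uv=np.array([[174,165],[361,163],[326,203],[145,0],[188,0]])
# fit: corners + bar end centre; left lines used via x only -> check
f=lambda p:np.r_[(px(m,W(p,[[-76,-75,22],[114,-75,12],panel(p[3],112,-105,-3)]))-uv[:3]).ravel()]
r=least_squares(f,[410,109,.23,.32]);p=r.x;print(p,r.fun.round(1))
q=[409.6,108.8,.2304,.3215];print(f(q).round(1))
for z in(50,57,64):print(z,atz(m,(326,203),z).round(1),atz(m,(326.5,178),z).round(1))
print(atz(m,(188,0),24).round(),atz(m,(213,160),24).round())
for pp in(p,q):print(W(pp,[[-30,-66,24],[-30,40,24],panel(pp[3],112,-92,-3)]).round(),px(m,W(pp,[panel(pp[3],112,-92,-3)])))
T=m['camera_from_world'];print('cam',-T[:3,:3].T@T[:3,3])
E
```

```text
[4.13456109e+02 1.18257422e+02 2.31797873e-01 2.90546120e-01] [-2.6 -0.1  0.8 -0.6  1.6  1.1]
[-7.2  8.  -5.4  7.5 -6.  11.1]
50 [512.3  33.6  50. ] [507.1  57.   50. ]
57 [511.5  36.1  57. ] [506.4  58.8  57. ]
64 [510.7  38.6  64. ] [505.8  60.6  64. ]
[362. 172.  24.] [397.  43.  24.]
[[399.  47.  24.]
 [375. 150.  24.]
 [511.  47.  53.]] [[327.7678339  190.59167903]]
[[395.  38.  24.]
 [371. 141.  24.]
 [506.  37.  57.]] [[319.99687049 200.66887649]]
cam [485.59984865 118.71104386 290.66302224]
```

Emit:
servo_tool:
  commands:
    - [[0.5, 0.8, 3, 0, 8.5], [0.5, 0.8, 7, 0, 8.5], [0.5, 0.8, 10, 0, 8], [0.5, 0.8, 11.1, 0, 6], [0.5, 0.8, 11.1, 0, 4]]
  grip_force: 40

```text
clock: 1.55
tcp_pos: [511.4, 47.1, 50.2]
orientation: [0.621, 0.784, -0.001, -0.001]
force: [0.4, 0.7, 0.5]
width: 57.8
grasp_force: 0.0
```

```bash
python3 look.py s3 side 210,170,350,270
```

```text
scale 5.714285714285714
1.65 [512.7  47.1  52.6] [0.974 0.228 0.002] [0.2 0.8 0.6] 42.675321020818686
```

View pics/s3.png

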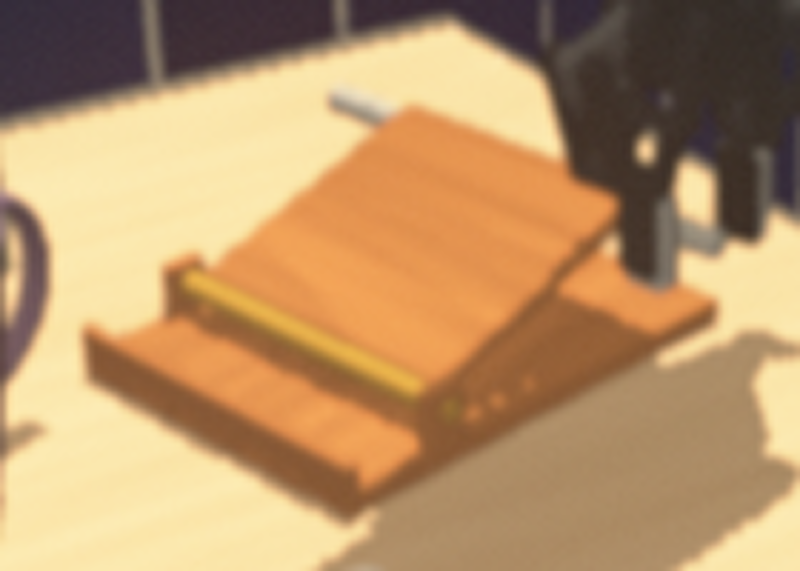

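Emit:
servo_tool:
  commands:
    - [[0, 0, 0.5, 0, 2.5], [0, 0, 0.5, 0, 1], [0, 0, 0.5, 0, 0.5], [0, 0, 0.5, 0, 0.5], [0, 0, 0.5, 0, 0.5]]
  grip_force: 40

```text
clock: 2.12
tcp_pos: [508.8, 46.0, 46.5]
orientation: [0.621, 0.783, -0.002, -0.002]
force: [-8.2, -1.0, 3.1]
width: 10.7
grasp_force: 38.9
```

Emit:
servo_tool:
  commands:
    - [[0, -0.25, -0.8, 0, 0.5], [0, -0.57, -1.58, 0, 0.5], [0, -0.95, -2.3, 0, 0.5], [0, -1.38, -3.06, 0, 0.5], [0, -1.38, -3.06, 0, 0.5]]

```text
clock: 2.53
tcp_pos: [495.5, 42.9, 77.9]
orientation: [0.621, 0.783, -0.001, -0.001]
force: [-10.5, -2.8, -1.5]
width: 10.3
grasp_force: 40.6
```

```bash
python3 look.py s4 side 210,170,350,270
```

```text
scale 5.714285714285714
2.6333 [495.6  42.9  77.8] [ 0.974  0.228 -0.004] [-11.2  -1.9  -1.4] 10.3522623276515
```

Emit:
servo_tool:
  commands:
    - [[0, -1.0, -1.33, 0, 0.5], [0, -2.2, -2.5, 0, 0.5], [0, -3.58, -3.5, 0, 0.5], [0, -4.56, -4.0, 0, 0.5], [0, -5.3, -4.34, 0, 0.5]]

```text
clock: 3.1
tcp_pos: [448.8, 32.0, 122.2]
orientation: [0.621, 0.784, 0.003, 0.002]
force: [7.4, 2.5, -9.2]
width: 10.3
grasp_force: 39.0
```

Emit:
servo_tool:
  commands:
    - [[0, 0, 0, 0, 0.5], [0, 0, 0, 0, 0.5]]

```text
clock: 3.27
tcp_pos: [448.3, 31.8, 122.2]
orientation: [0.621, 0.784, 0.002, 0.002]
force: [-2.3, 0.2, 13.9]
width: 10.8
grasp_force: 41.3
```

```bash
python3 look.py s5 side 215,150,335,240; cat > bar.py <<'E'
# angle from the side picture: print bright/grey bar mask in the region for keypoints
from fit import *
import pickle
E
python3 - <<'E'
from h import *
s=readout.get_state();print(s['tcp_pos'],s['force'])
E
```

```text
scale 6.666666666666667
3.3667 [448.6  31.8 122.1] [0.974 0.228 0.005] [-1.3  0.7 13.5] 10.284087020859365
[448.63398138  31.86103007 122.00438423] [-0.99716834  0.84234785 13.68387004]
```

View pics/s5.png

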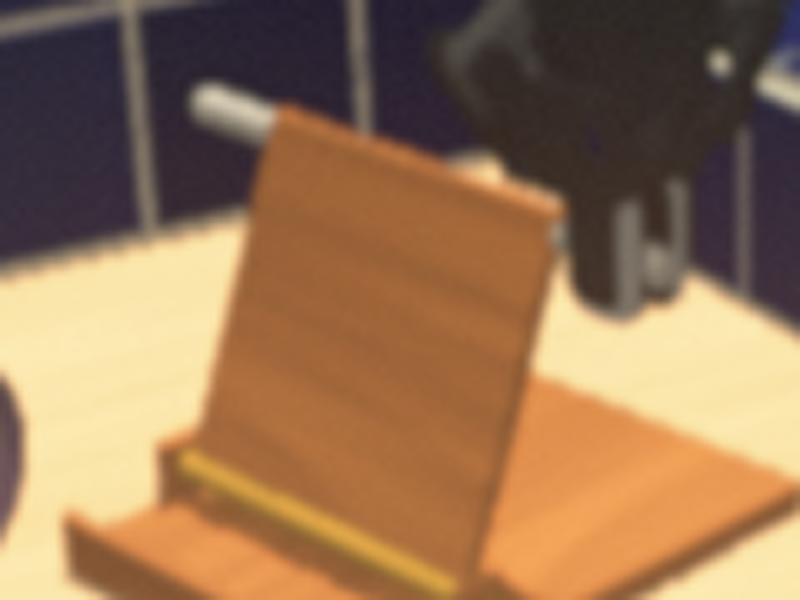

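```bash
cat > bar.py <<'E'
from fit import *
m=vision.camera_model('side')
def pxk(P,k):
    u=px(m,P); c=np.array([m['cx'],m['cy']]); d=(u-c)/m['fx']; r2=(d**2).sum(1,keepdims=True)
    return c+(u-c)*(1+k*r2)
B=[[-76,75,22],[-76,-75,22],[-76,-75,0],[-76,75,0],[114,-75,12],[114,-75,0]]
ca=np.array([[62,240],[260,350],[255,383],[65,278],[527,225],[525,240],[246,72],[530,181]])/4.2+[210,170]
s5=np.array([[200,102],[658,263],[800,487]])/6.667+[215,150]
s3=np.array([[335,97],[85,328],[350,520],[717,305]])/5.714+[210,170]
rk=np.array([[38,385],[150,553],[150,568],[468,482]])/3.1+[325,160]
def f(p,full=False):
    P=W(p,B+[panel(p[3],112,105,-3),panel(p[3],112,-105,-3)])
    e=[pxk(P,p[5])-ca, pxk(W(p,[panel(p[4],112,105,-3),panel(p[4],112,-105,-3),[114,-75,12]]),p[5])-s5,
       pxk(W(p,[panel(p[3],112,105,-3),[-76,75,22],[-76,-75,0],[114,-75,12]]),p[5])-s3,
       pxk(W(p[6:9],[[-90,75,8],[-90,-75,8],[-90,-75,0],[90,-75,8]]),p[5])-rk]
    return np.vstack(e).ravel()
for fixk in(True,False):
    g=(lambda p:f(np.r_[p[:5],0,p[6:]])) if fixk else f
    r=least_squares(g,[410,109,.23,.3,1.2,0,477,-206,-.28],x_scale=[10,10,.1,.1,.1,.1,10,10,.1],loss='soft_l1')
    print(r.x.round(3),np.abs(r.fun).mean());print(r.fun.reshape(-1,2).round(1).tolist())
E
python3 bar.py
```

```text
[ 4.09571e+02  1.09353e+02  2.27000e-01  3.19000e-01  1.20000e+00
  0.00000e+00  4.78987e+02 -2.05463e+02 -2.83000e-01] 0.9971966647149442
[[-1.7, -0.3], [-1.4, -1.1], [0.4, 1.1], [-1.4, -0.1], [1.2, -1.6], [1.7, -0.4], [0.0, -0.3], [0.1, 0.4], [-0.7, -0.0], [0.5, 1.3], [1.7, -1.1], [-0.0, -0.1], [-1.8, -0.5], [-0.1, 1.3], [1.2, -1.5], [-0.2, -3.8], [-0.3, 1.0], [-0.5, 0.5], [3.5, -3.0]]
[ 4.08022e+02  1.08392e+02  2.28000e-01  3.24000e-01  1.20000e+00
 -2.26000e-01  4.74549e+02 -2.16633e+02 -2.97000e-01] 0.7978556809795326
[[-0.7, -0.4], [-1.4, -1.1], [0.5, 0.9], [-0.3, -0.4], [0.9, -1.4], [1.3, -0.1], [-0.3, -0.2], [-0.3, 0.5], [-0.4, 0.5], [0.2, 1.6], [1.4, -0.8], [-0.3, -0.0], [-0.8, -0.6], [-0.0, 1.1], [0.9, -1.2], [1.7, -1.2], [-0.1, 1.7], [-0.4, 0.8], [-0.3, -3.7]]
```

```bash
cat > joint.py <<'E'
from fit import *
import pickle, bar as b
ms=vision.camera_model('side'); m2=pickle.load(open('w2.pkl','rb')); m1=dict(m2,camera_from_world=np.loadtxt('w1b.txt'))
def pert(m,q):
    D=np.eye(4);D[:3,:3]=R.from_rotvec(q[:3]).as_matrix();D[:3,3]=q[3:]
    return dict(m,camera_from_world=D@m['camera_from_world'])
tcp=np.array([[508.8,46.0,46.5],[495.6,42.9,77.8],[448.6,31.9,122.0]])
pe=lambda a,s:panel(a,112,105*s,-3)
def f(p):
    st=p[:3];a=p[3:6];rk=p[6:9];h=p[9];qs=p[10:16];qw=p[16:22];tb=p[22:26]
    S=pert(ms,qs);e=[px(S,W(st,b.B+[pe(a[0],1),pe(a[0],-1)]))-b.ca,px(S,W(st,[pe(a[2],1),pe(a[2],-1),[114,-75,12]]))-b.s5,
      px(S,W(st,[pe(a[0],1),[-76,75,22],[-76,-75,0],[114,-75,12]]))-b.s3,px(S,W(rk,[[-90,75,8],[-90,-75,8],[-90,-75,0],[90,-75,8]]))-b.rk]
    c=np.array([(97,72),(222,175),(190,525),(202,182),(180,518)])/3.1+[325,160]
    l=R.from_euler('zy',[tb[3],tb[2]]).apply([[-5,62.5,190],[5,-62.5,190],[5,-62.5,0],[-5,-62.5,190],[-5,-62.5,0]])+[tb[0],tb[1],8]
    e.append(px(S,W(rk,l))-c)
    M=pert(m2,qw);e.append(px(M,W(st,[[-76,-75,22],[114,-75,12],pe(a[0],-1)]))-[[174,165],[361,163],[326,203]])
    M=pert(m1,qw);e.append((px(M,W(st,[[-76,75,22],[-76,-75,11],pe(a[0],-1),pe(a[0],1)]))-[[196,83],[227,177],[318,179],[286,29]])/2)
    e.append((px(M,W(rk,[[-90,75,8]]))-[[268,247]])/2)
    e=np.vstack(e).ravel()
    t=[]
    for i in range(3):
        w=W(st,[panel(a[i],112,-92,-3)])[0];d=tcp[i]-w
        t+=[(d[0]*np.cos(st[2])+d[1]*np.sin(st[2]))/1.0,(d[2]+h)/1.0]
    return np.r_[e,t,qs[:3]/.006,qs[3:]/2,qw[:3]/.006,qw[3:]/2,tb[2]/.05,tb[3]/.05,(tb[0]+60)/2,tb[1]/3,(h-6)/5]
x0=np.r_[412,114,.23,.3,.6,1.2,477,-206,-.28,5,np.zeros(12),-60,0,0,0]
r=least_squares(f,x0,x_scale=np.r_[10,10,.1,.1,.1,.1,10,10,.1,5,[.01]*3,[2]*3,[.01]*3,[2]*3,3,3,.05,.05],loss='soft_l1')
C=np.sqrt(np.diag(np.linalg.inv(r.jac.T@r.jac)))
if __name__=='__main__':
    print(r.x.round(3).tolist());print(C[:10].round(3));print(r.fun.round(1).tolist())
    p=r.x;print('tablet top',W(p[6:9],R.from_euler('zy',[p[25],p[24]]).apply([[0,0,190]])+[p[22],p[23],8]),'yaw',p[8]+p[25],np.degrees(p[5]))
np.save('p.npy',r.x)
E
python3 joint.py | tail -4
```

```text
[412.222, 120.896, 0.235, 0.315, 0.613, 1.197, 481.256, -200.855, -0.272, 8.006, -0.004, -0.002, -0.007, 0.765, -3.127, -7.179, -0.008, 0.001, -0.001, 0.11, -0.069, -4.533, -60.903, 0.001, -0.01, -0.039]
[1.396 2.747 0.007 0.017 0.021 0.016 2.449 3.933 0.014 1.945]
[-0.7, -0.4, -1.1, -1.6, 0.6, 0.3, -0.4, -0.4, 0.1, -1.1, 0.5, 0.1, 0.2, 0.8, -0.9, 1.1, 0.3, 1.2, 0.3, 2.2, 0.6, -0.6, 0.2, 1.0, -0.8, -0.6, 0.1, 0.5, 0.1, -0.9, -0.2, -2.3, -0.3, 1.6, -0.6, 1.0, 1.3, -1.8, -0.1, -0.7, 0.2, -0.6, 2.6, 0.1, -0.4, -1.8, -0.3, 3.8, -1.0, 0.1, -0.2, -0.7, 0.4, 1.2, -0.5, 0.0, 1.3, -0.6, 1.9, 0.1, 0.0, -0.3, 0.3, -0.6, -0.9, -1.3, -0.3, -0.2, 1.0, 2.8, -0.7, -0.4, -1.2, 0.4, -1.6, -3.6, -1.4, 0.1, -0.2, 0.1, -0.0, -2.3, -0.2, -0.8, -0.5, 0.0, 0.4]
tablet top [[ 420.76513025 -183.96441839  197.99048478]] yaw -0.3113837835150643 68.58929737046802
```

Emit:
servo_tool:
  commands:
    - [[0, -0.15, -0.06, 0, 0.5], [0, -0.35, -0.12, 0, 0.5], [0, -0.35, -0.12, 0, 0.5], [0, -0.35, -0.12, 0, 0.5]]

```text
clock: 3.75
tcp_pos: [447.1, 31.5, 122.9]
orientation: [0.621, 0.784, 0.003, 0.003]
force: [6.3, 2.0, 1.3]
width: 10.1
grasp_force: 40.0
```

Emit:
servo_tool:
  commands:
    - [[0, 0, 0, 0, 1.5], [0, 0, 0, 0, 2.5], [0, 0, 0, 0, 4.5]]

```text
clock: 4.0
tcp_pos: [443.0, 30.6, 121.7]
orientation: [0.621, 0.784, -0.0, -0.0]
force: [-0.7, 0.4, 0.5]
width: 36.2
grasp_force: 0.0
```

Emit:
servo_tool:
  commands:
    - [[0, 0, -3, 0, 4.5], [0, 0, -6, 0, 6], [0, 0, -9, 0, 8], [0, 0, -10, 0, 8.5], [0, 0, -10, 0, 8.5]]

```text
clock: 4.42
tcp_pos: [444.2, 30.7, 224.0]
orientation: [0.621, 0.783, 0.002, 0.001]
force: [0.0, -1.0, -0.0]
width: 85.3
grasp_force: 0.0
```

```bash
python3 look.py w6 wrist; python3 look.py s6 side; python3 - <<'E'
import cv2,numpy as np
w=cv2.imread('w6_full.png');s=cv2.imread('s6_full.png')
a=cv2.resize(w[0:240,120:440],(800,600),interpolation=2)
c=cv2.resize(s[145:265,210:340],(0,0),fx=3.6,fy=3.6,interpolation=2)
cv2.imwrite('pics/big.png',np.vstack([cv2.resize(w[0:200,130:530],(800,400),interpolation=2)]));
print(c.shape)
top=cv2.resize(w[0:215,140:440],(0,0),fx=1.6,fy=1.6,interpolation=2)
h=600;L=cv2.resize(w[0:260,130:330],(400,520),interpolation=2);Rr=cv2.resize(s[150:250,215:335],(480,400),interpolation=2)
E
python3 - <<'E'
import sys;sys.path.insert(0,'.')
import os;os.chdir('.')
from fit import *
import pickle
p=np.load('p.npy');m=pickle.load(open('w6.pkl','rb'))
for a in(1.18,1.222):print(px(m,W(p,[panel(a,112,105,-3),panel(a,112,-105,-3),[-30,75,24],[-30,-75,24],[-76,75,22],[-76,-75,22],[114,-75,12],[114,75,12]])).round().tolist())
E
```

```text
4.5167 [442.8  30.6 221.4] [ 0.974  0.228 -0.   ] [0.4 0.1 0.1] 84.70319660084455
4.6667 [442.4  30.5 220.4] [ 0.974  0.228 -0.002] [-0.2  0.6 -0.1] 84.7206686094443
(432, 468, 3)
[[325.0, -94.0], [324.0, 211.0], [278.0, 11.0], [284.0, 156.0], [233.0, 12.0], [246.0, 156.0], [402.0, 154.0], [414.0, 13.0]]
[[318.0, -96.0], [319.0, 212.0], [278.0, 11.0], [284.0, 156.0], [233.0, 12.0], [246.0, 156.0], [402.0, 154.0], [414.0, 13.0]]
```

```bash
python3 - <<'E'
from h import *
w=cv2.imread('w6_full.png');hsv=cv2.cvtColor(w,cv2.COLOR_BGR2HSV)
# brass hinge: yellow
y=(abs(hsv[:,:,0].astype(int)-23)<5)&(hsv[:,:,1]>150)&(hsv[:,:,2]>120)
for r in range(20,165,12):
    c=[x for x in np.where(y[r,240:330])[0]+240];print(r,(c[0],c[-1],len(c)) if c else None,end=' ')
print()
for r in range(150,226,5):
    print(r,[(x,*map(int,hsv[r,x])) for x in range(300,340,4)])
E
```

```text
20 None 32 (np.int64(275), np.int64(275), 1) 44 (np.int64(276), np.int64(276), 1) 56 None 68 (np.int64(277), np.int64(277), 1) 80 (np.int64(277), np.int64(277), 1) 92 (np.int64(278), np.int64(278), 1) 104 (np.int64(278), np.int64(279), 2) 116 (np.int64(279), np.int64(279), 1) 128 None 140 (np.int64(280), np.int64(280), 1) 152 (np.int64(280), np.int64(282), 3) 164 None 
150 [(300, 12, 174, 113), (304, 12, 175, 102), (308, 12, 176, 113), (312, 12, 178, 112), (316, 12, 177, 111), (320, 13, 176, 220), (324, 13, 171, 201), (328, 20, 35, 184), (332, 14, 170, 233), (336, 14, 170, 233)]
155 [(300, 12, 175, 112), (304, 12, 174, 104), (308, 12, 175, 112), (312, 12, 177, 114), (316, 11, 176, 113), (320, 13, 175, 222), (324, 13, 170, 201), (328, 19, 37, 184), (332, 14, 170, 236), (336, 14, 169, 235)]
160 [(300, 12, 178, 110), (304, 12, 175, 105), (308, 12, 177, 111), (312, 12, 177, 111), (316, 12, 175, 111), (320, 13, 173, 223), (324, 13, 170, 201), (328, 22, 36, 184), (332, 25, 60, 246), (336, 25, 61, 246)]
165 [(300, 17, 104, 174), (304, 13, 143, 114), (308, 12, 180, 112), (312, 12, 175, 111),
[... 1904 characters left out ...]
149), (324, 23, 36, 143), (328, 19, 76, 154), (332, 24, 68, 246), (336, 24, 65, 246)]
215 [(300, 24, 65, 246), (304, 24, 67, 246), (308, 24, 64, 246), (312, 24, 64, 246), (316, 20, 63, 153), (320, 22, 31, 148), (324, 21, 34, 142), (328, 18, 82, 165), (332, 23, 74, 246), (336, 23, 76, 246)]
220 [(300, 24, 65, 246), (304, 24, 66, 246), (308, 24, 68, 246), (312, 24, 66, 246), (316, 24, 65, 246), (320, 25, 69, 244), (324, 25, 66, 245), (328, 25, 62, 246), (332, 24, 65, 246), (336, 24, 65, 246)]
225 [(300, 25, 59, 246), (304, 24, 61, 246), (308, 25, 59, 246), (312, 25, 60, 246), (316, 25, 62, 246), (320, 25, 63, 246), (324, 24, 65, 246), (328, 24, 69, 246), (332, 24, 67, 246), (336, 24, 66, 246)]
```

```bash
python3 - <<'E'
from fit import *
import pickle
w=cv2.imread('w6_full.png');hsv=cv2.cvtColor(w,cv2.COLOR_BGR2HSV)
for r in(60,100,140):
    s=hsv[r,:,1].astype(int);print(r,'S',[(x,int(hsv[r,x,1]),int(hsv[r,x,2])) for x in list(range(224,262,2))],'\n   ',[(x,int(hsv[r,x,1]),int(hsv[r,x,2])) for x in range(390,424,2)])
for x in(380,262):print(x,[(r,int(hsv[r,x,1]),int(hsv[r,x,2])) for r in range(146,170,2)])
E
```

```text
60 S [(224, 66, 244), (226, 66, 244), (228, 67, 244), (230, 69, 244), (232, 69, 244), (234, 70, 244), (236, 70, 245), (238, 107, 233), (240, 170, 229), (242, 174, 212), (244, 186, 104), (246, 173, 217), (248, 168, 235), (250, 167, 235), (252, 169, 234), (254, 167, 235), (256, 167, 236), (258, 167, 235), (260, 168, 235)] 
    [(390, 169, 228), (392, 172, 228), (394, 173, 227), (396, 173, 227), (398, 169, 228), (400, 172, 226), (402, 172, 226), (404, 173, 226), (406, 173, 226), (408, 162, 217), (410, 80, 238), (412, 70, 244), (414, 71, 244), (416, 69, 244), (418, 70, 244), (420, 68, 244), (422, 69, 244)]
100 S [(224, 68, 245), (226, 69, 245), (228, 68, 246), (230, 69, 245), (232, 69, 245), (234, 69, 245), (236, 70, 245), (238, 69, 245), (240, 73, 244), (242, 144, 223), (244, 171, 231), (246, 181, 168), (248, 178, 150), (250, 170, 230), (252, 171, 230), (254, 169, 230), (256, 170, 229), (258, 170, 230), (260, 170, 230)] 
    [(390, 173, 222), (392, 173, 223), (394, 173, 222), (396, 175, 222), (398, 173, 226), (400, 170, 229), (402, 173, 229), (404, 165, 219), (406, 80, 235), (408, 59, 2
[... 431 characters left out ...]
41)] 
    [(390, 168, 232), (392, 169, 232), (394, 168, 232), (396, 170, 232), (398, 171, 232), (400, 166, 227), (402, 89, 235), (404, 65, 246), (406, 66, 246), (408, 67, 246), (410, 66, 246), (412, 68, 246), (414, 67, 246), (416, 69, 245), (418, 72, 245), (420, 72, 246), (422, 70, 246)]
380 [(146, 169, 232), (148, 170, 234), (150, 169, 236), (152, 167, 237), (154, 171, 234), (156, 172, 228), (158, 105, 221), (160, 66, 246), (162, 66, 246), (164, 65, 246), (166, 66, 246), (168, 62, 246)]
262 [(146, 169, 236), (148, 166, 237), (150, 171, 233), (152, 166, 238), (154, 164, 239), (156, 176, 226), (158, 105, 219), (160, 74, 244), (162, 104, 176), (164, 102, 172), (166, 103, 173), (168, 104, 172)]
```

```bash
python3 - <<'E'
from fit import *
import pickle
m=pickle.load(open('w6.pkl','rb'))
def line(mm,p,A,B,uv,ax):
    q=px(mm,W(p,[A,B])); k=1-ax; t=(uv[k]-q[0,k])/(q[1,k]-q[0,k]); return (q[0]+t*(q[1]-q[0]))[ax]-uv[ax]
def run(wt):
  def f(p):
    D=np.eye(4);D[:3,:3]=R.from_rotvec(p[4:7]).as_matrix();mm=dict(m,camera_from_world=D@m['camera_from_world'])
    e=[line(mm,p,[-76,75,22],[-76,-75,22],uv,0) for uv in((237.5,60),(241.7,100),(244.7,140))]
    e+=[line(mm,p,[114,75,12],[114,-75,12],uv,0) for uv in((409,60),(405,100),(401.5,140))]
    e+=[line(mm,p,[-76,-75,12],[114,-75,12],uv,1) for uv in((262,158),(380,158))]
    e+=[line(mm,p,panel(p[3],112,0,-3),panel(p[3],112,-105,-3),uv,0) for uv in((322,180),(322,192))]
    e+=[line(mm,p,panel(p[3],120,0,4),panel(p[3],120,-65,4),(318,155),0),line(mm,p,panel(p[3],120,0,-4),panel(p[3],120,-65,-4),(326,155),0)]
    return np.r_[e,p[4:7]/wt]
  r=least_squares(f,[412,120,.23,1.2,0,0,0],x_scale=[10,10,.1,.1,.01,.01,.01]);C=np.sqrt(np.diag(np.linalg.inv(r.jac.T@r.jac)))
  print(r.x.round(4),np.degrees(r.x[3]),C[:4].round(3),r.fun.round(1))
run(.0001);run(.01)
E
```

```text
[4.127064e+02 1.161187e+02 2.322000e-01 1.191900e+00 0.000000e+00
 0.000000e+00 0.000000e+00] 68.29061128204455 [0.501 0.882 0.008 0.007] [-0.4 -1.1 -0.7  0.7  0.9  0.7  0.2 -0.2 -0.2 -0.2 -0.5  0.9  0.   0.
  0. ]
[4.138723e+02 1.163245e+02 2.319000e-01 1.196000e+00 2.000000e-04
 3.100000e-03 1.000000e-03] 68.5282453210491 [3.56  3.575 0.013 0.014] [-0.4 -1.1 -0.7  0.7  0.9  0.6  0.2 -0.2 -0.2 -0.2 -0.5  0.9  0.   0.3
  0.1]
```

Emit:
servo_tool:
  commands:
    - [[0, 0, 4, 0, 6], [0, 0, 8, 0, 4.5], [0, 0, 10, 0, 3.5], [0, 0, 10, 0, 1.5], [0, 0, 10, 0, 0.5]]

```text
clock: 5.13
tcp_pos: [442.3, 30.5, 120.6]
orientation: [0.621, 0.784, -0.001, -0.001]
force: [0.1, -0.0, -0.1]
width: 24.7
grasp_force: 0.0
```

Emit:
servo_tool:
  commands:
    - [[0, 0, 0, 0, 0.5], [0, 0, 0, 0, 0.5], [0, 0, 0, 0, 0.5]]

```text
clock: 5.38
tcp_pos: [444.9, 31.1, 122.7]
orientation: [0.621, 0.784, 0.002, 0.001]
force: [5.3, 1.2, -8.8]
width: 10.7
grasp_force: 39.0
```

Emit:
servo_tool:
  commands:
    - [[0, -0.15, -0.05, 0, 0.5], [0, -0.25, -0.1, 0, 0.5], [0, -0.25, -0.1, 0, 0.5], [0, -0.25, -0.1, 0, 0.5]]

```text
clock: 5.72
tcp_pos: [442.4, 30.5, 123.7]
orientation: [0.621, 0.784, 0.002, 0.001]
force: [4.3, 0.9, -8.1]
width: 10.4
grasp_force: 39.1
```

Emit:
servo_tool:
  commands:
    - [[0, 0.1, 0, 0, 1.5], [0, 0.2, 0, 0, 3], [0, 0.2, 0, 0, 4.5], [0, 0.2, -4, 0, 5], [0, 0.2, -8, 0, 8]]

```text
clock: 6.13
tcp_pos: [441.0, 30.3, 202.4]
orientation: [0.621, 0.784, -0.002, -0.002]
force: [1.4, -0.2, -0.2]
width: 60.6
grasp_force: 0.0
```

Emit:
servo_tool:
  commands:
    - [[0, 0, -2, 0, 8.5], [0, 0, -2, 0, 8.5]]

```text
clock: 6.3
tcp_pos: [444.7, 30.7, 227.0]
orientation: [0.621, 0.783, 0.003, 0.003]
force: [0.6, 0.6, 0.7]
width: 83.5
grasp_force: 0.0
```

```bash
python3 look.py w7 wrist; cat > ang.py <<'E'
from fit import *
import pickle,sys
n=sys.argv[1];m=pickle.load(open(n+'.pkl','rb'));w=cv2.imread(n+'_full.png');hsv=cv2.cvtColor(w,cv2.COLOR_BGR2HSV).astype(float)
S=cv2.GaussianBlur(hsv[:,:,1],(3,3),0)
def edge(v,lo,hi,th=120): # first crossing from lo to hi
    xs=np.arange(lo,hi,1 if hi>lo else -1);s=S[v,xs];i=np.where(s>th)[0][0];return xs[i]-(xs[1]-xs[0])*(s[i]-th)/(s[i]-s[i-1])
O=[]
for v in(60,80,100,120,140):
    O.append(('lip',edge(v,215,262),v));O.append(('back',edge(v,430,385),v))
for u in(262,370,385):
    s=S[140:175,u];i=np.where(s<135)[0][0];O.append(('side',u,140+i-(135-s[i])/(s[i-1]-s[i])))
for v in(182,186,190):
    g=np.where((hsv[v,300:345,1]<55))[0]+300;O.append(('bar',(g[0]+g[-1])/2,v))
print([(a,round(float(b),1),round(float(c),1)) for a,b,c in O])
def line(mm,p,A,B,uv,ax):
    q=px(mm,W(p,[A,B])); k=1-ax; t=(uv[k]-q[0,k])/(q[1,k]-q[0,k]); return (q[0]+t*(q[1]-q[0]))[ax]-uv[ax]
def f(p):
    mm=dict(m,camera_from_world=m['camera_from_world'].copy());mm['camera_from_world'][2,3]+=p[4]
    e=[]
    for k,u,v in O:
        if k=='lip':e.append(line(mm,p,[-76,75,22],[-76,-75,22],(u,v),0))
        if k=='back':e.append(line(mm,p,[114,75,12],[114,-75,12],(u,v),0))
        if k=='side':e.append(line(mm,p,[-76,-75,12],[114,-75,12],(u,v),1))
        if k=='bar':e.append(line(mm,p,panel(p[3],112,0,-3),panel(p[3],112,-105,-3),(u,v),0))
    return np.r_[e,p[4]/3]
r=least_squares(f,[412,120,.23,1.2,0],x_scale=[10,10,.1,.1,3]);print(r.x.round(3),np.degrees(r.x[3]),r.fun.round(1))
E
python3 ang.py w6; python3 ang.py w7
```

```text
6.4 [442.9  30.5 223.5] [0.974 0.228 0.002] [ 0.2  0.6 -1.2] 84.88031713756729
[('lip', 238.2, 60.0), ('back', 409.0, 60.0), ('lip', 239.8, 80.0), ('back', 407.1, 80.0), ('lip', 241.5, 100.0), ('back', 405.0, 100.0), ('lip', 243.4, 120.0), ('back', 403.3, 120.0), ('lip', 244.8, 140.0), ('back', 401.3, 140.0), ('side', 262.0, 157.3), ('side', 370.0, 157.3), ('side', 385.0, 157.4), ('bar', 322.0, 182.0), ('bar', 322.0, 186.0), ('bar', 322.0, 190.0)]
[ 4.12607e+02  1.17418e+02  2.29000e-01  1.18900e+00 -3.19200e+00] 68.13581181066823 [-0.1  0.1 -0.1  0.2 -0.1  0.3 -0.3  0.1 -0.1  0.2  0.  -0.  -0.   0.
 -0.  -0.  -1.1]
[('lip', 238.2, 60.0), ('back', 407.9, 60.0), ('lip', 239.8, 80.0), ('back', 406.0, 80.0), ('lip', 241.5, 100.0), ('back', 404.0, 100.0), ('lip', 243.4, 120.0), ('back', 402.3, 120.0), ('lip', 244.8, 140.0), ('back', 400.3, 140.0), ('side', 262.0, 156.9), ('side', 370.0, 156.8), ('side', 385.0, 156.9), ('bar', 316.0, 182.0), ('bar', 316.0, 186.0), ('bar', 316.0, 190.0)]
[ 4.12514e+02  1.17506e+02  2.29000e-01  1.23600e+00 -3.26300e+00] 70.8230272597356 [-0.2  0.1 -0.1  0.2 -0.1  0.3 -0.4  0.1 -0.1  0.2  0.  -0.  -0.  -0.
  0.   0.  -1.1]
```

Emit:
servo_tool:
  commands:
    - [[-3, -1, -4, 0.1, 8], [-7, -2.4, -6, 0.2, 7], [-11, -3.8, -6, 0.3, 6], [-15, -5.2, -6, 0.4, 5], [-19, -6.5, -6, 0.5, 4.5]]

```text
clock: 6.87
tcp_pos: [423.0, -156.8, 282.0]
orientation: [0.797, 0.604, -0.0, -0.0]
force: [2.3, -0.1, 0.2]
width: 44.8
grasp_force: 0.0
```

Emit:
servo_tool:
  commands:
    - [[-1.4, 0.5, 0, 0.04, 4.5], [-1.4, 0.5, 0, 0.04, 4.5], [-1.4, 0.5, 0, 0.04, 4.5]]

```text
clock: 7.12
tcp_pos: [424.5, -170.3, 281.2]
orientation: [0.808, 0.589, -0.001, -0.001]
force: [0.3, 0.7, -0.2]
width: 44.8
grasp_force: 0.0
```

```bash
python3 look.py w8 wrist; python3 - <<'E'
from h import *
import pickle
m=pickle.load(open('w8.pkl','rb'))
print(px(m,[[421,-184,198],[439,-125,198],[402,-243,198]]))
w=cv2.imread('w8_full.png');s=cv2.imread('s6_full.png')
cv2.imwrite('pics/w8c.png',cv2.resize(w[100:400,120:520],(800,600),interpolation=2))
E
```

```text
7.2167 [ 425.  -168.7  281.5] [ 0.953 -0.303 -0.002] [ 0.1 -0.5  0.4] 45.131912692477336
[[317.5881107  223.22491965]
 [316.64048423 150.60911686]
 [317.35295851 284.92231293]]
```

View pics/w8c.png

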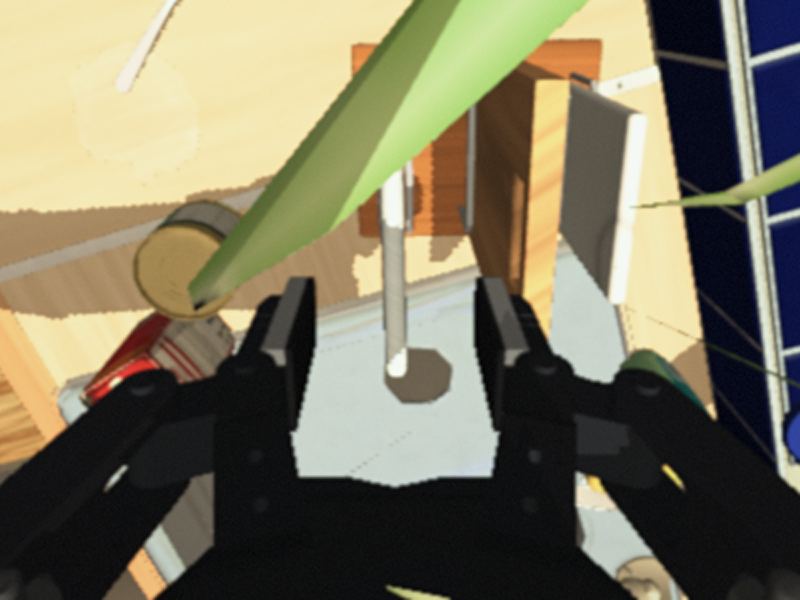

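Emit:
servo_tool:
  commands:
    - [[-1.7, 0, 1, 0, 4], [-1.7, 0, 4, 0, 3.5], [-1.7, 0, 7.5, 0, 3.5], [-1.7, 0, 10.5, 0, 3.5], [-1.7, 0, 10.5, 0, 3.5]]
  grip_force: 30

```text
clock: 7.68
tcp_pos: [417.5, -183.8, 173.1]
orientation: [0.807, 0.591, -0.002, -0.003]
force: [-1.2, 1.2, -0.2]
width: 34.7
grasp_force: 0.0
```

Emit:
servo_tool:
  commands:
    - [[0, 0, 0, 0, 2], [0, 0, 0, 0, 1], [0, 0, 0, 0, 0.3], [0, 0, 0, 0, 0.3], [0, 0, 0, 0, 0.3]]
  grip_force: 30

```text
clock: 8.1
tcp_pos: [420.6, -186.2, 178.7]
orientation: [0.808, 0.59, 0.001, 0.001]
force: [-1.9, 2.9, 6.8]
width: 9.5
grasp_force: 34.9
```

```bash
python3 - <<'E'
from h import *
s=readout.get_state();print(s['q'].round(3),s['tcp_pos'],np.hypot(*s['tcp_pos'][:2]))
E
```

```text
[ 0.186  0.345  0.173  2.076 -0.089  0.725  0.105] [ 420.57389192 -186.17287967  178.69332184] 459.9377563218836
```

Emit:
servo_tool:
  commands:
    - [[0, 0, -0.7, 0, 0.3], [0, 0, -2, 0, 0.3], [0, 0, -4, 0, 0.3], [0, 0, -7, 0, 0.3], [0, 0, -10, 0, 0.3]]
  grip_force: 45

```text
clock: 8.52
tcp_pos: [419.2, -186.3, 278.9]
orientation: [0.808, 0.589, -0.0, -0.0]
force: [0.7, -0.4, -3.3]
width: 9.8
grasp_force: 44.1
```

```bash
python3 - <<'E'
from h import *
s=readout.get_state();print(s['q'].round(3),s['tcp_pos'],np.hypot(*s['tcp_pos'][:2]),s['force'],s['ft_torque'])
E
```

```text
[ 0.158  0.221  0.197  1.927 -0.051  0.999  0.067] [ 419.23862114 -186.28459875  278.85980556] 458.76243654460967 [ 0.69796304 -0.37717389 -3.27767846] [ 0.00786691 -0.04390575 -0.01284901]
```

Emit:
servo_tool:
  commands:
    - [[1.6, -0.9, -1, -0.1, 0.3], [3.7, -2, -2, -0.2, 0.3], [6.3, -3.4, -3, -0.3, 0.3], [8.9, -4.9, -4, -0.4, 0.3], [11.5, -6.3, -4, -0.5, 0.3]]

```text
clock: 8.93
tcp_pos: [395.0, -56.7, 319.7]
orientation: [0.635, 0.772, 0.001, 0.002]
force: [1.4, -0.3, -3.7]
width: 9.4
grasp_force: 44.2
```

```bash
cat > go.py <<'E'
from h import *
import sys
x,y,z,yaw=map(float,sys.argv[1:5])
s=readout.get_state();M=R.from_quat(s['orientation']).as_matrix();d=M.T@(np.array([x,y,z])-s['tcp_pos'])
print(s['clock'],s['tcp_pos'].round(1),'dcm',(d/10).round(2),'spin',round(np.arctan2(M[1,1],M[0,1])-yaw,3),'F',s['force'].round(1),s['width'])
E
python3 go.py 362.8 105.9 320 .229
```

```text
8.9333 [395.  -56.7 319.7] dcm [16.57 -0.03 -0.04] spin -0.035 F [ 1.4 -0.3 -3.7] 9.406327785355955
```

Emit:
servo_tool:
  commands:
    - [[3, 0, 0, -0.035, 0.3], [6.5, 0, 0, -0.035, 0.3], [10, 0, 0, -0.035, 0.3], [13, 0, 0, -0.035, 0.3], [15.3, 0, 0, -0.035, 0.3]]

```text
clock: 9.35
tcp_pos: [365.2, 95.0, 318.2]
orientation: [0.623, 0.782, 0.001, 0.0]
force: [1.2, 0.2, -2.8]
width: 9.2
grasp_force: 44.1
```

Emit:
servo_tool:
  commands:
    - [[1.2, 0, 0, 0, 0.3], [1.2, 0, 0, 0, 0.3], [1.2, 0, 0, 0, 0.3]]

```text
clock: 9.6
tcp_pos: [363.3, 104.4, 317.9]
orientation: [0.623, 0.782, 0.0, 0.0]
force: [1.2, -0.9, -3.6]
width: 9.8
grasp_force: 44.2
```

```bash
python3 look.py w9 wrist; python3 go.py 362.8 105.9 190 .229; python3 look.py s9 side; python3 - <<'E'
from fit import *
import joint,pickle
E
echo
```

```text
9.7 [363.5 103.4 317.7] [0.975 0.222 0.   ] [ 0.3 -0.2 -3.5] 9.297752529158103
9.75 [363.6 103.3 317.6] dcm [ 0.27 -0.02 12.76] spin -0.006 F [ 0.1  0.4 -2.7] 9.574782234626069
9.85 [363.6 103.5 317.5] [0.975 0.221 0.   ] [ 0.1  0.4 -2.9] 9.0599176977117
[ 4.09571e+02  1.09353e+02  2.27000e-01  3.19000e-01  1.20000e+00
  0.00000e+00  4.78987e+02 -2.05463e+02 -2.83000e-01] 0.9971966647149442
[[-1.7, -0.3], [-1.4, -1.1], [0.4, 1.1], [-1.4, -0.1], [1.2, -1.6], [1.7, -0.4], [0.0, -0.3], [0.1, 0.4], [-0.7, -0.0], [0.5, 1.3], [1.7, -1.1], [-0.0, -0.1], [-1.8, -0.5], [-0.1, 1.3], [1.2, -1.5], [-0.2, -3.8], [-0.3, 1.0], [-0.5, 0.5], [3.5, -3.0]]
[ 4.08022e+02  1.08392e+02  2.28000e-01  3.24000e-01  1.20000e+00
 -2.26000e-01  4.74549e+02 -2.16633e+02 -2.97000e-01] 0.7978556809795326
[[-0.7, -0.4], [-1.4, -1.1], [0.5, 0.9], [-0.3, -0.4], [0.9, -1.4], [1.3, -0.1], [-0.3, -0.2], [-0.3, 0.5], [-0.4, 0.5], [0.2, 1.6], [1.4, -0.8], [-0.3, -0.0], [-0.8, -0.6], [-0.0, 1.1], [0.9, -1.2], [1.7, -1.2], [-0.1, 1.7], [-0.4, 0.8], [-0.3, -3.7]]
```

Emit:
servo_tool:
  commands:
    - [[0.3, 0, 2, 0, 0.3], [0.3, 0, 5, 0, 0.3], [0.3, 0, 8, 0, 0.3], [0.3, 0, 10.5, 0, 0.3], [0.3, 0, 12, 0, 0.3]]

```text
clock: 10.32
tcp_pos: [361.9, 106.5, 195.3]
orientation: [0.624, 0.782, -0.001, -0.001]
force: [-0.4, -0.1, -3.1]
width: 9.4
grasp_force: 44.2
```

Emit:
servo_tool:
  commands:
    - [[0, 0, 0.2, 0, 0.3], [0, 0, 0.4, 0, 0.3], [0, 0, 0.4, 0, 0.3]]

```text
clock: 10.57
tcp_pos: [363.3, 107.4, 193.9]
orientation: [0.623, 0.782, 0.0, 0.0]
force: [0.2, 0.7, -2.3]
width: 9.4
grasp_force: 44.2
```

```bash
python3 go.py 362.8 105.9 183 .229
```

```text
10.5667 [363.3 107.4 193.9] dcm [-0.13 -0.08  1.09] spin -0.005 F [ 0.2  0.7 -2.3] 9.354890290882118
```

Emit:
servo_tool:
  commands:
    - [[0, -0.05, 0.3, 0, 0.3], [0, -0.05, 0.6, 0, 0.3], [0, -0.05, 0.8, 0, 0.3], [0, -0.05, 0.9, 0, 0.3], [0, -0.05, 0.9, 0, 0.3]]

```text
clock: 10.98
tcp_pos: [362.3, 107.2, 184.4]
orientation: [0.623, 0.782, 0.0, 0.0]
force: [0.2, -0.4, -3.4]
width: 9.6
grasp_force: 44.1
```

Emit:
servo_tool:
  commands:
    - [[0, 0, 0.1, 0, 0.3], [0, 0, 0.2, 0, 0.3]]

```text
clock: 11.15
tcp_pos: [362.6, 107.2, 182.6]
orientation: [0.623, 0.782, 0.0, 0.0]
force: [1.1, -4.8, 23.0]
width: 9.0
grasp_force: 48.1
```

Emit:
servo_tool:
  commands:
    - [[0, 0, -0.2, 0, 0.3], [0, 0, -0.2, 0, 0.3]]

```text
clock: 11.32
tcp_pos: [362.4, 107.3, 184.6]
orientation: [0.623, 0.782, 0.0, 0.0]
force: [-0.5, 0.1, -2.4]
width: 9.3
grasp_force: 44.2
```

```bash
python3 look.py s10 side; python3 - <<'E'
from fit import *
import pickle
m=pickle.load(open('s10.pkl','rb'));q=[409.6,109.3,.227]
im=cv2.imread('s10_full.png')
for z in(40,80,120):
    P=px(m,W(q,[[-56,62.5,z],[-56,-62.5,z],[-46,-62.5,z]]));print(z,P.round(1).tolist())
    for k in(0,1):
        v=int(round(P[k,1]));u=int(round(P[k,0]));print('  row',v,[(x,im[v,x].tolist()) for x in range(u-10,u+11,2)])
E
```

```text
11.4167 [362.2 107.3 184.4] [ 0.975  0.223 -0.   ] [ 0.4  0.  -3.8] 9.354839683907466
40 [[233.8, 217.8], [273.6, 237.7], [277.5, 235.8]]
  row 218 [(224, [169, 229, 250]), (226, [169, 229, 250]), (228, [168, 228, 250]), (230, [167, 228, 250]), (232, [169, 229, 250]), (234, [152, 211, 243]), (236, [62, 81, 99]), (238, [38, 47, 62]), (240, [37, 47, 63]), (242, [38, 48, 64]), (244, [38, 47, 64])]
  row 238 [(264, [44, 58, 78]), (266, [40, 55, 75]), (268, [43, 56, 77]), (270, [45, 59, 78]), (272, [109, 128, 139]), (274, [135, 156, 168]), (276, [107, 131, 151]), (278, [62, 120, 163]), (280, [64, 142, 191]), (282, [67, 146, 201]), (284, [68, 125, 194])]
80 [[232.0, 200.3], [272.5, 219.0], [276.5, 217.2]]
  row 200 [(222, [176, 233, 251]), (224, [176, 232, 251]), (226, [176, 232, 251]), (228, [175, 232, 251]), (230, [178, 233, 251]), (232, [162, 223, 247]), (234, [71, 92, 110]), (236, [36, 44, 57]), (238, [38, 44, 57]), (240, [35, 43, 56]), (242, [34, 43, 56])]
  row 219 [(262, [39, 49, 67]), (264, [38, 50, 68]), (266, [39, 51, 69]), (268, [37, 49, 68]), (270, [78, 92, 105]), (272, [136, 158, 167]), (274, [129, 150, 161]), (276, [78, 111, 156]), (278, [60, 102, 160]), (280, [61, 104, 162]), (282, [61, 104, 164])]
120 [[230.2, 182.3], [271.3, 199.5], [275.4, 197.8]]
  row 182 [(220, [58, 43, 48]), (222, [56, 42, 49]), (224, [56, 41, 48]), (226, [59, 43, 50]), (228, [60, 42, 49]), (230, [56, 43, 50]), (232, [39, 44, 52]), (234, [35, 41, 49]), (236, [35, 41, 52]), (238, [34, 39, 50]), (240, [31, 38, 48])]
  row 199 [(261, [36, 44, 59]), (263, [39, 47, 61]), (265, [34, 44, 59]), (267, [35, 44, 60]), (269, [82, 96, 105]), (271, [139, 160, 168]), (273, [126, 148, 158]), (275, [73, 105, 147]), (277, [55, 97, 151]), (279, [56, 98, 154]), (281, [58, 100, 158])]
```

Emit:
servo_tool:
  commands:
    - [[0, 0, 0.15, 0, 0.3], [0, 0, 0.15, 0, 1.2], [0, 0, 0.15, 0, 1.8], [0, 0, 0.1, 0, 2.2], [0, 0, 0.1, 0, 2.2]]

```text
clock: 11.88
tcp_pos: [362.4, 107.3, 183.6]
orientation: [0.623, 0.782, 0.0, 0.0]
force: [0.7, 0.6, 0.2]
width: 22.1
grasp_force: 0.0
```

Emit:
servo_tool:
  commands:
    - [[0, 0.2, 0, 0, 2.2], [0, 0.4, 0, 0, 2.2], [0, 0.6, 0, 0, 2.2], [0, 0.8, 0, 0, 2.2], [0, 1.0, 0, 0, 2.2]]

```text
clock: 12.3
tcp_pos: [372.3, 109.5, 183.4]
orientation: [0.623, 0.782, -0.0, -0.0]
force: [1.1, 0.4, 0.5]
width: 21.7
grasp_force: 0.0
```

```bash
python3 go.py 362.8 105.9 183 .229
```

```text
12.3 [372.3 109.5 183.4] dcm [-0.14 -1.    0.04] spin -0.004 F [1.1 0.4 0.5] 21.699256259158332
```

Emit:
servo_tool:
  commands:
    - [[0, 0.2, 0, 0, 2.2], [0, 0.4, 0, 0, 2.2], [0, 0.6, 0, 0, 2.2], [0, 0.8, 0, 0, 2.2], [0, 1.0, 0, 0, 2.2]]

```text
clock: 12.72
tcp_pos: [382.0, 111.8, 183.4]
orientation: [0.623, 0.782, 0.0, 0.0]
force: [0.1, 0.1, 0.0]
width: 22.1
grasp_force: 0.0
```

Emit:
servo_tool:
  commands:
    - [[0, 0.2, 0, 0, 2.2], [0, 0.4, 0, 0, 2.2], [0, 0.6, 0, 0, 2.2], [0, 0.8, 0, 0, 2.2], [0, 1.0, 0, 0, 2.2]]

```text
clock: 13.13
tcp_pos: [391.7, 114.0, 183.4]
orientation: [0.623, 0.782, -0.0, -0.0]
force: [0.7, 0.3, -1.0]
width: 22.0
grasp_force: 0.1
```

Emit:
servo_tool:
  commands:
    - [[0, 0.2, 0, 0, 2.2], [0, 0.4, 0, 0, 2.2], [0, 0.6, 0, 0, 2.2], [0, 0.8, 0, 0, 2.2], [0, 1.0, 0, 0, 2.2]]

```text
clock: 13.55
tcp_pos: [401.5, 116.2, 183.4]
orientation: [0.623, 0.782, -0.0, 0.0]
force: [0.9, 0.1, 0.4]
width: 21.9
grasp_force: 0.1
```

```bash
python3 look.py s11 side; cat > tilt.py <<'E'
from fit import *
import pickle,sys
n=sys.argv[1];m=pickle.load(open(n+'.pkl','rb'));im=cv2.imread(n+'_full.png').max(2).astype(int);full=cv2.imread(n+'_full.png')
# aluminium side edge of the tablet: greyish (low saturation, mid value) columns per row
h=cv2.cvtColor(full,cv2.COLOR_BGR2HSV)
for v in range(150,252,8):
    g=[x for x in range(225,330) if h[v,x,1]<75 and 105<h[v,x,2]<235];print(v,(g[0],g[-1],len(g)) if g else None,end=' ')
q=[409.6,109.3,.227]
for th in(0,5,10,15,19,22):
    t=np.radians(th);P=[[-46+s*np.sin(t)-5*np.cos(t),-62.5,12+s*np.cos(t)+5*np.sin(t)] for s in(10,60,100,150)];print('\n',th,px(m,W(q,P)).round().tolist(),end='')
E
python3 tilt.py s11
```

```text
13.65 [401.6 116.3 183.4] [0.975 0.223 0.   ] [-0.1  0.1 -0.4] 21.82951009515934
150 (230, 311, 44) 158 (234, 329, 23) 166 (235, 289, 9) 174 (236, 291, 7) 182 (236, 305, 10) 190 (281, 319, 13) 198 (279, 284, 6) 206 (278, 282, 5) 214 (277, 281, 5) 222 (276, 280, 5) 230 (242, 279, 11) 238 (257, 277, 10) 246 (273, 276, 4) 
 0 [[276.0, 245.0], [275.0, 222.0], [274.0, 203.0], [272.0, 177.0]]
 5 [[276.0, 245.0], [277.0, 221.0], [277.0, 201.0], [278.0, 175.0]]
 10 [[277.0, 244.0], [279.0, 220.0], [281.0, 200.0], [283.0, 174.0]]
 15 [[277.0, 244.0], [281.0, 219.0], [284.0, 199.0], [288.0, 174.0]]
 19 [[277.0, 244.0], [283.0, 219.0], [287.0, 199.0], [292.0, 173.0]]
 22 [[278.0, 244.0], [284.0, 219.0], [289.0, 199.0], [295.0, 174.0]]
```

Emit:
servo_tool:
  commands:
    - [[0, 0.2, 0, 0, 2.2], [0, 0.4, 0, 0, 2.2], [0, 0.6, 0, 0, 2.2], [0, 0.8, 0, 0, 2.2], [0, 1.0, 0, 0, 2.2]]

```text
clock: 14.12
tcp_pos: [411.3, 118.5, 183.4]
orientation: [0.623, 0.782, 0.0, 0.0]
force: [0.4, 0.5, 0.2]
width: 22.0
grasp_force: 0.2
```

Emit:
servo_tool:
  commands:
    - [[0, 0.2, 0, 0, 2.2], [0, 0.4, 0, 0, 2.3], [0, 0.6, 0, 0, 2.4], [0, 0.8, 0, 0, 2.5], [0, 0.9, 0, 0, 2.6]]

```text
clock: 14.53
tcp_pos: [420.1, 120.5, 183.4]
orientation: [0.623, 0.782, 0.0, 0.0]
force: [-0.2, 0.6, 0.5]
width: 26.1
grasp_force: 0.2
```

Emit:
servo_tool:
  commands:
    - [[0, 0.2, 0, 0, 2.7], [0, 0.4, 0, 0, 2.8], [0, 0.5, 0, 0, 2.9], [0, 0.5, 0, 0, 3], [0, 0.5, 0, 0, 3]]

```text
clock: 14.95
tcp_pos: [424.6, 121.5, 183.4]
orientation: [0.623, 0.782, -0.0, -0.0]
force: [-0.0, -0.1, -0.2]
width: 30.3
grasp_force: 0.0
```

```bash
python3 look.py s12 side;python3 tilt.py s12
```

```text
15.05 [424.5 121.4 183.4] [ 0.975  0.223 -0.   ] [-1.  -0.7  0.5] 30.42486446735142
150 (230, 311, 42) 158 (234, 329, 20) 166 (235, 297, 16) 174 (236, 295, 6) 182 (236, 305, 12) 190 (287, 319, 14) 198 (285, 289, 5) 206 (283, 287, 5) 214 (281, 285, 5) 222 (279, 283, 5) 230 (242, 280, 12) 238 (258, 278, 12) 246 (274, 276, 3) 
 0 [[276.0, 245.0], [275.0, 222.0], [274.0, 203.0], [272.0, 177.0]]
 5 [[276.0, 245.0], [277.0, 221.0], [277.0, 201.0], [278.0, 175.0]]
 10 [[277.0, 244.0], [279.0, 220.0], [281.0, 200.0], [283.0, 174.0]]
 15 [[277.0, 244.0], [281.0, 219.0], [284.0, 199.0], [288.0, 174.0]]
 19 [[277.0, 244.0], [283.0, 219.0], [287.0, 199.0], [292.0, 173.0]]
 22 [[278.0, 244.0], [284.0, 219.0], [289.0, 199.0], [295.0, 174.0]]
```

Emit:
servo_tool:
  commands:
    - [[0, 0, -1, 0, 3], [0, 0, -3, 0, 3], [0, 0, -6, 0, 3], [0, 0, -9, 0, 4], [0, 0, -12, 0, 5]]

```text
clock: 15.52
tcp_pos: [424.2, 121.3, 304.7]
orientation: [0.623, 0.782, -0.0, -0.0]
force: [2.5, 0.1, -0.2]
width: 49.3
grasp_force: 0.0
```

```bash
python3 look.py s13 side;python3 tilt.py s13|head -1; python3 - <<'E'
# crossbar (grey) seen in the side view: compare left-end centre with s6/s5 at ~68-70 deg and predicted
from fit import *
import pickle
m=vision.camera_model('side');q=[409.6,109.3,.227]
for a in(62,66,70,72):print(a,px(m,W(q,[panel(np.radians(a),112,105,-3),panel(np.radians(a),112,-105,-3)])).round(1).tolist())
for n in('s9','s13'):
    h=cv2.cvtColor(cv2.imread(n+'_full.png'),cv2.COLOR_BGR2HSV).astype(int)
    for (a,b,c,d) in((158,175,238,258),(178,200,300,322)):
        M=(h[a:b,c:d,1]<70)&(h[a:b,c:d,2]>110);ys,xs=np.where(M);print(n,(xs.min()+c,xs.max()+c,ys.min()+a,ys.max()+a,len(xs),(xs.mean()+c).round(1),(ys.mean()+a).round(1)) if len(xs) else None)
E
```

```text
15.6167 [426.4 122.3 307.5] [0.975 0.223 0.007] [ 0.4  0.7 -0.5] 50.47916697681811
150 (230, 311, 41) 158 (234, 329, 20) 166 (235, 297, 17) 174 (236, 295, 6) 182 (236, 305, 12) 190 (286, 319, 15) 198 (284, 289, 6) 206 (282, 287, 6) 214 (280, 285, 6) 222 (278, 283, 6) 230 (242, 281, 13) 238 (258, 278, 12) 246 (274, 276, 3) 
62 [[248.9, 166.4], [318.6, 191.7]]
66 [[246.3, 165.6], [316.1, 191.1]]
70 [[243.5, 165.1], [313.4, 190.7]]
72 [[242.1, 165.0], [312.1, 190.6]]
s9 (np.int64(238), np.int64(250), np.int64(170), np.int64(174), 27, np.float64(242.9), np.float64(172.5))
s9 (np.int64(300), np.int64(321), np.int64(182), np.int64(191), 94, np.float64(306.6), np.float64(186.5))
s13 (np.int64(241), np.int64(251), np.int64(162), np.int64(169), 54, np.float64(246.4), np.float64(165.3))
s13 (np.int64(300), np.int64(321), np.int64(179), np.int64(191), 97, np.float64(306.5), np.float64(186.5))
```

```bash
python3 -c "
from workcell import job;print(job.finish_job())"
```

```text
the job is handed in; nothing more can be done
None
```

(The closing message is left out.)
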